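Make up two vacuum-fitting kits

ROBOT

A 6-joint arm with a two-finger parallel gripper is mounted at the origin on a cart in front of the work surface, level with it; the furniture and walls round the work are solid. World frame = base frame: x ahead of the robot, y to its left, z up, the work surface at z = 0. Lengths are in m, angles in rad, forces in N, time in s.
With the tool pointing down it reaches from about 0.375 to 0.9 m from the base axis. Payload 3.1 kg.
Tool frame: the origin (TCP) lies at the very end of the fingers, on their centre line; the grasp point (between the pads) lies 19 mm behind it; z points along the fingers, y is the line along which they close (so a half turn about z gives the same grasp; the last joint's range is limited). The gripper opens to 87 mm and grips with 3 to 60 N. Pads are 19 mm wide; open, the fingers measure 117 mm over their backs; the gripper's body (75 mm by 190 mm) begins 51 mm behind the grasp point.
Start: joints at [-1.349, 0.527, 1.433, -0, 1.181, -0.178], TCP at [0.244, -0.575, 0.223] pointing down, gripper open.
Joint ranges: [-3.08, 3.08], [-0.75, 2.2], [0.22, 2.44], [-1.43, 4.57], [0, 2.65], [-2.85, 2.85]. Speed limits (rad/s): [2.79, 2.79, 3.14, 3.14, 3.14, 3.14].

INTERFACE

Orientations are given as a 3x3 rotation matrix whose columns are the frame's x, y, z axes.
In Python, from workcell import * gives the robot as it stands. The module is installed in compiled form; this text tells all that it offers.
- The arm moves only by the tool carry_out, never from a script. Its argument "rows" is a list of rows, each a list of 5 numbers: the shift along the tool's x, y, z in mm, then the turn about the tool's z in rad, then the opening, from 0 (shut) to 1 (fully open). A call has 1 to 10 rows; each row shifts and turns the commanded pose from where the row before left it, along the tool's axes as they then stand; what a row does not reach is not made up. A row lasts 1/10 s, in which the tool goes at most 50 mm and 8.59 degrees, less where a joint would pass 70% of its speed; a pose out of reach is approached as far as the arm can. A call is refused whole if a number of a shift passes 50 or a number of a turn 0.15, either way. A call with a gripper value outside its range is refused whole. The fingers move at their own pace and stop on an object; the grip force is fixed at half the most. Time passes only in rows, so rows that do not move let the fingers close. It gives the time, the measured TCP pose, the force, the opening and the grip force at its end, in the units of the state.
- get_obs(): the state, without advancing time (a new reading comes with each control period).
- grab_frame(name): name is "scene" or "top" or "wrist"; returns (picture, depth): 384x512x3 uint8, blue, green, red; 384x512 float32, m along the optical axis (not along the pixel's ray), 0 where there is no reading.
- camera_params(name): a dict with "fovy" (degrees; the focal length in pixels is half the picture's height over the tangent of half this angle, whatever the lens; pixels are square), "cx", "cy" (the principal point, pixels), "rvec" (rotation vector, rad) and "tvec" (3), from world to camera coordinates, as OpenCV has them. Camera axes: x right, y down, z forward; pixel columns grow to the right and rows downward; lengths in m; the calibration is good to about 2 mm. A picture is of the moment at which its call begins: read the wrist's pose just before it. camera_params takes no time and is no camera call; for the wrist camera it gives the pose at the moment of the call.
- job_done(): hands the job in; it is judged then, once.
The state is a dict: "time_s": time; "qpos": joint angles; "joint_velocities": joint speeds; "effort": joint torques, N m; "ee_pos": TCP position; "orientation": TCP orientation; "force": force on the tool from outside, world axes, zero at the start; "ft_torque": the same for the moment, N m; "opening": opening from 0.0 (shut) to 1.0 (fully open); "gripper_force": force on a finger pad.
Only numpy, scipy, OpenCV 4.12 (cv2) and the standard library are available. Lean on these libraries where they do the work, as an engineer would, in place of code of your own. Each camera call takes 0.05 s, during which the arm holds its last target. There are 200 camera calls.

TASK

Make up two spares kits from the stock standing round the two trays (not the things at the back of the bench). The blue tray gets the pipe elbow in its large bay and the black-lidded jar in its small, black-lined bay; the yellow tray gets the straight pipe nipple in its large bay and the round, flat grease tin in its small bay. Set each thing down upright, flat on the floor of its bay, and leave the conical reducer and the carton where they stand.

Things in the scene. Friction and masses are not known exactly. Their poses are not given: they have to be found in the camera images.
- blue_tray: low blue plastic kit tray, two bays. 176 (x) x 92 (y) mm, fixed to the bench. Origin: middle of underside. Walls 4 mm thick, 12 mm high; floor 4 mm up. An 11 mm high cross wall parts it: LARGE bay at -x, bare, 92 (x) x 84 (y) mm inside, middle at x = -38, y = 0 mm; SMALL bay at +x, black-lined, 72 x 84 mm, middle at x = +48, y = 0. White card at its -x end. +x points away from the robot.
- yellow_tray: low yellow plastic kit tray, two bays. 176 (x) x 92 (y) mm, fixed to the bench. Origin: middle of underside. Walls 4 mm thick, 12 mm high; floor 4 mm up. An 11 mm high cross wall parts it: LARGE bay at -x, bare, 92 (x) x 84 (y) mm inside, middle at x = -38, y = 0 mm; SMALL bay at +x, black-lined, 72 x 84 mm, middle at x = +48, y = 0. White card at its -x end. +x points away from the robot.
- elbow: pale grey metal 90-degree pipe elbow, 40 x 67 x 65 mm (x, y, z), about 0.17 kg, on a round foot flange 40 mm wide. Origin at bench level under the middle of its length; foot centre at y = +14 mm; the other flange (40 mm across, centre 45 mm up) faces -y, at y = -27 to -34. The bent tube between is 28 mm thick in x: grip it from above along x, round y = 0 to +5 mm, 30 to 50 mm up.
- nipple: pale grey metal straight pipe nipple standing upright: a tube of 28 mm diameter with a flange of 40 mm diameter and 8 mm thickness at each end, 60 mm tall, about 0.14 kg. Origin at the middle of its underside, z up. Can be gripped by the tube or by the upper flange (52 to 60 mm up) from any side.
- jar: white cylindrical jar with a black screw lid (closed), 54 mm diameter, 70 mm tall, about 0.08 kg. Origin at the middle of its underside, z up. Can be gripped from any side.
- tin: flat round metal tin with a yellow patch on its lid (closed), 56 mm diameter, 24 mm tall, the lid being the top 10 mm, about 0.12 kg. Origin at the middle of its underside, z up. Can be gripped from any side.
- reducer: bystander: pale grey metal conical pipe reducer, foot flange 55 mm diameter, narrow top flange 30 mm, 45 mm tall. Origin at the middle of its underside. Not part of either kit.
- carton: bystander: small brown cardboard carton, 60 x 85 x 38 mm (x, y, z). Origin at the middle of its underside. Not part of either kit.
Mind the look-alikes: they are no part of the job. What is shaped like the nipple but red or turquoise is not meant.

How it is judged:
At the end, for the whole second after the job is handed in: Blue tray: elbow in the large bay, jar in the small; yellow tray: nipple in the large bay, tin in the small; each at rest, upright (within 0.08 rad), underside within 3.5 mm of the bay floor, inside its walls. Reducer and carton within 20 mm of where they stood (x of elbow in the frame of blue_tray between -0.079 and 0.003 m and y of elbow in the frame of blue_tray between -0.04 and 0.04 m and z of elbow in the frame of blue_tray between -0.001 and 0.0075 m and angle between each of elbow, jar, nipple, tin's own z axis and vertical below 0.08 rad and linear speed of each of elbow, jar, nipple, tin below 0.02 m/s and angular speed of each of elbow, jar, nipple, tin below 0.2 rad/s and x of jar in the frame of blue_tray between 0.036 and 0.06 m and y of jar in the frame of blue_tray between -0.018 and 0.018 m and z of jar in the frame of blue_tray between -0.001 and 0.0075 m and x of nipple in the frame of yellow_tray between -0.066 and -0.01 m and y of nipple in the frame of yellow_tray between -0.025 and 0.025 m and z of nipple in the frame of yellow_tray between -0.001 and 0.0075 m and x of tin in the frame of yellow_tray between 0.036 and 0.06 m and y of tin in the frame of yellow_tray between -0.018 and 0.018 m and z of tin in the frame of yellow_tray between -0.001 and 0.0075 m and distance of each of reducer, carton from where it was at the start of the episode below 0.02 m); the robot touches nothing.
It fails at once if the conical reducer is pushed away or tipped (distance of reducer from where it was at the start of the episode above 0.02 m or angle between reducer's own z axis and vertical above 0.5 rad).
It fails at once if the carton is pushed away or tipped (distance of carton from where it was at the start of the episode above 0.02 m or angle between carton's own z axis and vertical above 0.5 rad).
It also fails if it takes over 90 s, if anything falls off the work surface, if the arm or the gripper's body presses on something with over 40 N, if the wrist force passes 120 N, or if a joint passes its speed limit or range.

## Working session

There is one attempt and no reset: what is moved stays moved. The work goes in short steps, Python scripts to look and compute and a tool call to move; the robot and the scene stay as the last step left them, time stands still between calls to the robot, and variables do not carry over. Pictures are saved under pics/ and viewed, at most 14 in all, crops included, and the job is handed in when it is done.

Besides the shell and the picture viewer there is one more tool, called after "Call:" as name([rows], argument=value, ...), one row to a line, values as JSON. carry_out: Moves the arm, as the interface text tells. Its arguments: {"type":"object","properties":{"rows":{"type":"array"}},"required":["rows"]}

```bash
mkdir -p pics; cat > h.py <<'E'
from workcell import *
import numpy as np, cv2
def cam(n):
    p=camera_params(n); f=192/np.tan(np.radians(p["fovy"])/2)
    R,_=cv2.Rodrigues(np.array(p["rvec"],float)); t=np.array(p["tvec"],float).ravel()
    return dict(f=f,cx=p["cx"],cy=p["cy"],R=R,t=t,C=-R.T@t)
def ray(c,u,v):
    d=c["R"].T@np.array([(u-c["cx"])/c["f"],(v-c["cy"])/c["f"],1]); return d
def onplane(c,u,v,z):
    d=ray(c,u,v); return c["C"]+d*(z-c["C"][2])/d[2]
def cloud(c,D):
    v,u=np.indices(D.shape); P=np.stack([(u-c["cx"])/c["f"]*D,(v-c["cy"])/c["f"]*D,D],-1)
    return (P-c["t"])@c["R"]
E
python3 - <<'E'
from h import *
for n in("scene","top","wrist"):
    c=cam(n); p,d=grab_frame(n); cv2.imwrite(f"pics/{n}0.png",p); np.savez(f"{n}0.npz",p=p,d=d,**c)
    print(n,camera_params(n),c["C"].round(3),d.min(),d.max())
o=get_obs();print(o)
E
```

```text
scene {'fovy': 48.668818488364145, 'cx': 257.5513262365701, 'cy': 189.0468385850776, 'rvec': array([ 0.83060089, -2.76158185,  0.74063524]), 'tvec': array([0.36993966, 0.40788645, 0.94180878])} [0.228 0.299 1.024] 0.0 2.6072266
top {'fovy': 51.95927038210287, 'cx': 260.25356256748836, 'cy': 189.20612872617622, 'rvec': array([ 2.18381403, -2.23365731,  0.04485687]), 'tvec': array([-0.18951625,  0.55579545,  1.22577553])} [ 0.511 -0.192  1.245] 0.0 2.0580869
wrist {'fovy': 65.66194431511782, 'cx': 252.43265668328675, 'cy': 194.63721421552358, 'rvec': array([-2.41619595,  1.59986162,  0.22712502]), 'tvec': array([-0.62451615, -0.03230484,  0.39005954])} [ 0.315 -0.545  0.383] 0.0 1.4237738
{'time_s': 0.15, 'qpos': array([-1.34851059e+00,  5.28250499e-01,  1.43363544e+00,  1.22597327e-05,
        1.18142630e+00, -1.78515831e-01]), 'joint_velocities': array([ 0.00140138, -0.00150841, -0.00393821,  0.00164936, -0.00155839,
        0.000242  ]), 'effort': array([ 6.03329609e-04, -4.40431523e+01, -1.76842064e+01,  6.32696436e-02,
        5.52266696e-02, -1.04765672e-04]), 'ee_pos': array([ 0.24373827, -0.57488008,  0.22178902]), 'orientation': array([[ 9.20750432e-01,  3.90151902e-01, -3.68035782e-04],
       [ 3.90151947e-01, -9.20748954e-01,  1.67977524e-03],
       [ 3.16498944e-04, -1.69024366e-03, -9.99998521e-01]]), 'force': array([-0.58164493,  0.31687917, -0.11778201]), 'ft_torque': array([ 0.01706632, -0.00227808, -0.04772785]), 'gripper_force': 0.0, 'opening': 1.0012001903274097}
```

View pics/top0.png

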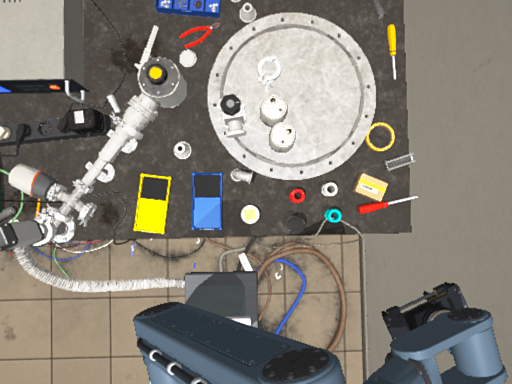

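View pics/scene0.png

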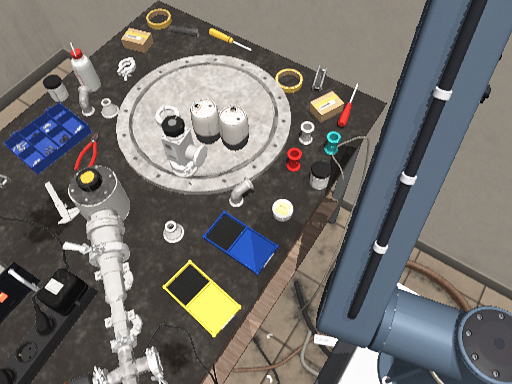

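Top view: yellow tray (152,204), blue tray (207,201), tin with yellow patch (250,214), elbow (242,176), jar (296,222), carton (370,185), reducer (182,150). There are three nipple shapes: red (297,195), pale grey (330,189) and turquoise (334,215). Grey is the one meant. The scene view's jar at (55,88) and elbow at (85,100) are at the back, so they're excluded. I'll confirm with one enlarged crop and measure heights from both cameras.

```bash
cat > m.py <<'E'
from h import *
cl={}
for n in("top","scene"):
    z=np.load(n+"0.npz"); cl[n]=(cloud(z,z["d"]),z["p"],z)
    if n=="top":
        a=cv2.resize(z["p"][140:240,130:395],None,fx=3,fy=3,interpolation=2)
    else:
        b=cv2.resize(z["p"][85:235,150:350],None,fx=2,fy=2,interpolation=2)
a=a[:, :795]; b=np.pad(b,((0,0),(0,a.shape[1]-b.shape[1]),(0,0)))
cv2.imwrite("pics/crop1.png",np.vstack([a,b])[:600])
# bench plane check and objects above 15 mm in each view, merged by connected component
for n in cl:
    P,p,c=cl[n]; X=P[...,2]; ok=(c["d"]>0)&(P[...,0]>.28)&(P[...,0]<.72)&(P[...,1]>-.65)&(P[...,1]<.25)
    print(n,"bench median z",np.median(X[ok&(abs(X)<.01)]).round(4))
    k,l,s,ce=cv2.connectedComponentsWithStats((ok&(X>.008)&(X<.12)).astype(np.uint8))
    for i in range(1,k):
        if s[i,4]<60: continue
        Q=P[l==i]; zt=np.percentile(Q[:,2],95); T=Q[Q[:,2]>zt-.006]
        print(ce[i].round(),s[i,4],"ztop",zt.round(4),"top mid",((T.min(0)+T.max(0))/2)[:2].round(3),"top size",np.ptp(T,0)[:2].round(3),"ext",Q.min(0)[:2].round(3),Q.max(0)[:2].round(3))
    h=cv2.cvtColor(p,cv2.COLOR_BGR2HSV)
    for nm,lo,hi in(("yel",(22,150,120),(33,255,255)),("blue",(100,130,80),(118,255,255))):
        m=cv2.inRange(h,lo,hi); k,l,s,ce=cv2.connectedComponentsWithStats(m)
        sel=np.zeros_like(m)
        m=m*(ok)
        k,l,s,ce=cv2.connectedComponentsWithStats(m); i=1+np.argmax(s[1:,4]); 
        Q=P[(l==i)]; r=cv2.minAreaRect((Q[:,:2]*1000).astype(np.float32)); print(nm,ce[i].round(),s[i,4],r,"z",np.percentile(Q[:,2],[5,25,50,75,95]).round(4))
E
python3 m.py
```

```text
top bench median z -0.001
[119. 145.] 612 ztop 0.1015 top mid [0.68  0.202] top size [0.079 0.094] ext [0.639 0.148] [0.72 0.25]
[297. 153.] 4597 ztop 0.0284 top mid [ 0.65  -0.347] top size [0.14 0.54] ext [ 0.58  -0.626] [ 0.72  -0.077]
[182. 150.] 144 ztop 0.0457 top mid [0.68  0.042] top size [0.028 0.029] ext [0.658 0.021] [0.703 0.063]
[394. 163.] 174 ztop 0.0247 top mid [ 0.623 -0.621] top size [0.043 0.057] ext [ 0.602 -0.65 ] [ 0.645 -0.593]
[242. 176.] 184 ztop 0.0613 top mid [ 0.588 -0.157] top size [0.031 0.042] ext [ 0.567 -0.178] [ 0.611 -0.114]
[370. 187.] 602 ztop 0.041 top mid [ 0.55  -0.543] top size [0.081 0.099] ext [ 0.506 -0.592] [ 0.592 -0.492]
[331. 189.] 116 ztop 0.0623 top mid [ 0.546 -0.415] top size [0.036 0.038] ext [ 0.527 -0.434] [ 0.564 -0.396]
[298. 196.] 101 ztop 0.0621 top mid [ 0.527 -0.313] top size [0.036 0.039] ext [ 0.509 -0.333] [ 0.545 -0.294]
[195. 217.] 83 ztop 0.0145 top mid [ 0.484 -0.01 ] top size [0.107 0.047] ext [ 0.431 -0.033] [0.541 0.014]
[374. 207.] 238 ztop 0.0287 top mid [ 0.486 -0.546] top size [0.027 0.078] ext [ 0.47  -0.632]
[... 1853 characters left out ...]
044] top size [0.029 0.03 ] ext [0.66  0.022] [0.701 0.067]
[117. 272.] 1001 ztop 0.1023 top mid [0.685 0.204] top size [0.07  0.092] ext [0.638 0.151] [0.72 0.25]
[202. 299.] 478 ztop 0.015 top mid [0.515 0.141] top size [0.189 0.117] ext [0.421 0.082] [0.609 0.199]
[187. 337.] 81 ztop 0.016 top mid [0.486 0.235] top size [0.08  0.028] ext [0.446 0.221] [0.528 0.249]
yel [198. 292.] 491 ((518.2620239257812, 137.70809936523438), (97.16875457763672, 185.1862030029297), 81.77362060546875) z [-0.0007  0.0037  0.0075  0.0113  0.0137]
blue [247. 246.] 1607 ((522.1600341796875, -32.514408111572266), (101.48015594482422, 183.59585571289062), 88.05706787109375) z [0.0012 0.0037 0.0055 0.0086 0.0133]
```

View pics/crop1.png

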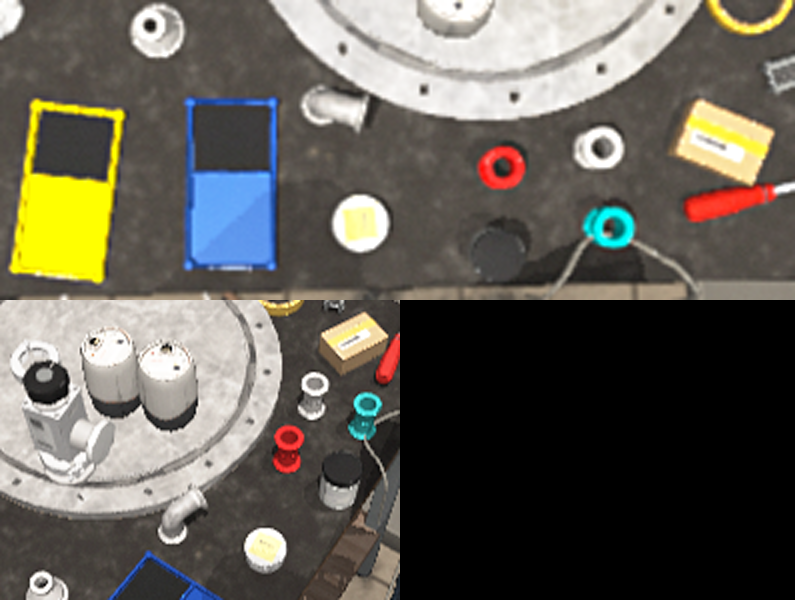

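The crop confirms it. The pale grey nipple is the white ring at crop (599,147), with red at (500,167) and turquoise at (609,227) rejected. The elbow is at (335,107) beside the disc, the black-lidded jar at (498,250) and the tin at (361,222). Next I triangulate across both views and get the tray and elbow yaws.

```bash
cat > m2.py <<'E'
from h import *
V={n:np.load(n+"0.npz") for n in("top","scene")}; V={n:dict(z) for n,z in V.items()}
P={n:cloud(z,z["d"]) for n,z in V.items()}
def tri(a,b):
    A=np.zeros((3,3));B=np.zeros(3)
    for n,(u,v) in(("top",a),("scene",b)):
        c=V[n];d=ray(c,u,v);d/=np.linalg.norm(d);M=np.eye(3)-np.outer(d,d);A+=M;B+=M@c["C"]
    return np.linalg.solve(A,B)
for nm,(x,y),h in(("nipple",(.547,-.412),.06),("jar",(.441,-.304),.07),("tin",(.474,-.166),.024)):
    q=[]
    for n in("top","scene"):
        Q=P[n];m=(np.hypot(Q[...,0]-x,Q[...,1]-y)<.04)&(Q[...,2]>h-.004)&(Q[...,2]<h+.01)
        pts=cv2.findNonZero(m.astype(np.uint8)); (c,_,_)=cv2.fitEllipse(cv2.convexHull(pts)); q.append(c)
    print(nm,q,"tri",tri(*q).round(4),"plane",[onplane(V[n],*c,h)[:2].round(4) for n,c in zip(V,q)])
for nm,lo,hi,(x,y) in(("yel",(20,120,90),(35,255,255),(.515,.139)),("blue",(98,110,60),(120,255,255),(.521,-.032))):
    cor=[]
    for n in V:
        m=cv2.inRange(cv2.cvtColor(V[n]["p"],cv2.COLOR_BGR2HSV),lo,hi)>0
        m&=np.hypot(P[n][...,0]-x,P[n][...,1]-y)<.13
        uv=cv2.convexHull(cv2.findNonZero(m.astype(np.uint8)))[:,0]
        w=np.array([onplane(V[n],u,v,.012)[:2]*1000 for u,v in uv],np.float32); r=cv2.minAreaRect(w)
        m2=np.array([onplane(V[n],u,v,.004)[:2] for v,u in zip(*np.nonzero(m))]).mean(0)
        print(nm,n,r,"colour mean",m2.round(3))
        fl=(abs(P[n][...,0]-(x-.038))<.03)&(abs(P[n][...,1]-y)<.02); print("  large floor z",np.median(P[n][fl][:,2]).round(4))
Q=np.vstack([P[n].reshape(-1,3) for n in P]); Q=Q[(abs(Q[:,0]-.588)<.05)&(Q[:,1]>-.2)&(Q[:,1]<-.1)]
d=Q[(Q[:,2]>.033)&(Q[:,2]<.08)]; r=cv2.minAreaRect((d[:,:2]*1000).astype(np.float32)); print("elbow upper",r,len(d),np.percentile(d[:,2],98))
_,_,vt=np.linalg.svd(d[:,:2]-d[:,:2].mean(0)); print("pca",vt[0],d[:,:2].mean(0))
for lo,hi in((-.2,-.17),(-.17,-.16),(-.16,-.15),(-.15,-.14),(-.14,-.13),(-.13,-.12),(-.12,-.1)):
    e=d[(d[:,1]>lo)&(d[:,1]<=hi)]; print(lo,hi,len(e),e[:,0].min().round(3) if len(e) else'',e[:,0].max().round(3) if len(e) else'',e[:,2].max().round(3) if len(e) else '')
f=Q[(Q[:,2]>.004)&(Q[:,2]<.02)]; print("foot",f.min(0),f.max(0))
A=np.vstack([P[n].reshape(-1,3) for n in P])
B=A[(A[:,2]>.015)&(A[:,2]<.04)&(A[:,0]>.56)&(A[:,0]<.72)]
for y in(-.2,-.18,-.16,-.14,-.12,-.1): 
    s=B[abs(B[:,1]-y)<.008]; print("y",y,"x of 15-40mm:",np.unique((s[:,0]*100).round()).tolist())
T=A[(A[:,2]>.08)&(A[:,2]<.3)&(A[:,0]>.55)&(A[:,0]<.72)&(A[:,1]<.1)&(A[:,1]>-.3)]; print("tall",T.min(0) if len(T) else None,T.max(0))
E
python3 m2.py
```

```text
nipple [(330.7062683105469, 189.1584014892578), (306.90777587890625, 127.08207702636719)] tri [ 0.5467 -0.4136  0.0568] plane [array([ 0.5451, -0.4138]), array([ 0.5471, -0.4103])]
jar [(296.0077819824219, 225.05645751953125), (320.81884765625, 169.0428466796875)] tri [ 0.4412 -0.3054  0.0637] plane [array([ 0.4403, -0.3055]), array([ 0.441 , -0.3007])]
tin [(249.92530822753906, 214.3780975341797), (282.2066650390625, 209.14036560058594)] tri [ 0.4749 -0.1673  0.0169] plane [array([ 0.4738, -0.1682]), array([ 0.4745, -0.1632])]
yel top ((514.9930419921875, 136.49276733398438), (98.0575942993164, 182.364990234375), 81.906494140625) colour mean [0.497 0.141]
  large floor z 0.003
yel scene ((515.2255859375, 138.6904296875), (96.63386535644531, 183.27728271484375), 81.84381866455078) colour mean [0.495 0.142]
  large floor z 0.0032
blue top ((520.025634765625, -32.89759063720703), (96.96550750732422, 178.05792236328125), 88.67036437988281) colour mean [ 0.497 -0.031]
  large floor z 0.0027
blue scene ((520.042724609375, -30.067218780517578), (96.60065460205078, 180.4656219482422), 88.38
[... 484 characters left out ...]

foot [ 0.54056023 -0.19983051  0.00400904] [ 0.63731385 -0.1004114   0.01991722]
y -0.2 x of 15-40mm: [60.0, 61.0, 62.0, 63.0, 64.0, 65.0, 66.0, 67.0, 68.0, 69.0, 70.0, 71.0, 72.0]
y -0.18 x of 15-40mm: [59.0, 61.0, 62.0, 63.0, 64.0, 65.0, 66.0, 67.0, 68.0, 69.0, 70.0, 71.0, 72.0]
y -0.16 x of 15-40mm: [57.0, 58.0, 62.0, 63.0, 64.0, 65.0, 66.0, 67.0, 68.0, 69.0, 70.0, 71.0, 72.0]
y -0.14 x of 15-40mm: [58.0, 63.0, 64.0, 65.0, 66.0, 67.0, 68.0, 69.0, 70.0, 71.0, 72.0]
y -0.12 x of 15-40mm: [59.0, 60.0, 61.0, 65.0, 66.0, 67.0, 68.0, 69.0, 70.0, 71.0, 72.0]
y -0.1 x of 15-40mm: [67.0, 68.0, 69.0, 70.0, 71.0, 72.0]
tall [ 0.65563653 -0.29978145  0.08001276] [ 0.71998124 -0.10189925  0.16706499]
```

```bash
cat > go.py <<'E'
# python3 go.py x y z [yaw_of_tool_y_deg] [..]: tool-axis shift (mm) from now to target, for down tool
import sys; from h import *
o=get_obs(); R=np.array(o["orientation"]); p=np.array(o["ee_pos"]); a=list(map(float,sys.argv[1:]))
print("t",round(o["time_s"],2),"at",p.round(4),"open",round(o["opening"],3),"F",np.round(o["force"],1),"grip",round(o["gripper_force"],1))
print("shift mm",(R.T@(np.array(a[:3])-p)*1000).round(1),"tool y yaw",np.degrees(np.arctan2(R[1,1],R[0,1])).round(2))
if len(a)>3: print("turn",-np.radians((a[3]-np.degrees(np.arctan2(R[1,1],R[0,1]))+90)%180-90).round(3))
E
python3 go.py .5465 -.412 .16
python3 - <<'E'
from h import *
A=np.vstack([cloud(z,z["d"]).reshape(-1,3) for z in(np.load("top0.npz"),np.load("scene0.npz"))])
s=A-[.594,-.14,0]; u=s[:,0]*.957-s[:,1]*.29; v=s[:,0]*.29+s[:,1]*.957
m=(abs(u)<.13)&(abs(v)<.06)&(A[:,2]>.075)&(A[:,2]<.35); print(m.sum(),np.c_[A[m],u[m],v[m]][::max(1,m.sum()//15)].round(3))
E
```

```text
t 0.15 at [ 0.2437 -0.5749  0.2218] open 1.001 F [-0.6  0.3 -0.1] grip 0.0
shift mm [342.3 -31.7  62. ] tool y yaw -67.04
611 [[ 0.734 -0.122  0.136  0.128  0.057]
 [ 0.721 -0.137  0.141  0.121  0.04 ]
 [ 0.711 -0.131  0.149  0.11   0.042]
 [ 0.705 -0.14   0.151  0.106  0.033]
 [ 0.703 -0.133  0.13   0.102  0.039]
 [ 0.693 -0.229  0.129  0.12  -0.057]
 [ 0.689 -0.227  0.148  0.116 -0.055]
 [ 0.69  -0.225  0.123  0.117 -0.054]
 [ 0.688 -0.224  0.104  0.114 -0.053]
 [ 0.686 -0.223  0.083  0.112 -0.053]
 [ 0.707 -0.153  0.135  0.112  0.02 ]
 [ 0.728 -0.123  0.141  0.123  0.055]
 [ 0.706 -0.121  0.152  0.101  0.05 ]
 [ 0.708 -0.153  0.103  0.113  0.021]
 [ 0.703 -0.118  0.131  0.098  0.053]
 [ 0.704 -0.124  0.1    0.1    0.047]]
```

Call:
carry_out([
  [40,-4,4,0,1],
  [45,-4,8,0,1],
  [45,-4,8,0,1],
  [45,-4,8,0,1],
  [45,-4,8,0,1],
  [45,-4,8,0,1],
  [45,-4,8,0,1],
  [32,-3,10,0,1],
  [0,0,0,0,1],
  [0,0,0,0,1],
])

```text
time_s: 1.15
ee_pos: [0.5467, -0.4126, 0.1597]
orientation: [[0.92, 0.392, -0.002], [0.392, -0.92, 0.001], [-0.001, -0.001, -1.0]]
force: [0.4, -1.0, -0.4]
opening: 0.997
gripper_force: 0.0
```

```bash
python3 go.py .5465 -.412 .037; python3 - <<'E'
from h import *
c=cam("wrist"); p,d=grab_frame("wrist"); cv2.imwrite("pics/w1.png",p); P=cloud(c,d)
m=(np.hypot(P[...,0]-.5465,P[...,1]+.412)<.035)&(P[...,2]>.05)&(P[...,2]<.07)
e=cv2.fitEllipse(cv2.convexHull(cv2.findNonZero(m.astype(np.uint8)))); print(e,onplane(c,*e[0],.06),P[m][:,2].mean(), ((P[m].min(0)+P[m].max(0))/2))
E
```

```text
t 1.15 at [ 0.5467 -0.4126  0.1597] open 0.997 F [ 0.4 -1.  -0.4] grip 0.0
shift mm [  0.2  -0.5 122.7] tool y yaw -66.92
((252.68508911132812, 193.38790893554688), (41.759193420410156, 43.28424835205078), 88.46306610107422) [ 0.54941209 -0.41180514  0.06      ] 0.059111774476794866 [ 0.54867385 -0.41206663  0.05624334]
```

Call:
carry_out([
  [1.5,0,20,0,1],
  [0,0,30,0,1],
  [0,0,30,0,1],
  [0,0,25,0,1],
  [0,0,17,0,1],
  [0,0,0,0,1],
  [0,0,0,0,0],
  [0,0,0,0,0],
  [0,0,0,0,0],
  [0,0,0,0,0],
])

```text
time_s: 2.2
ee_pos: [0.5486, -0.4134, 0.0399]
orientation: [[0.921, 0.39, 0.002], [0.39, -0.921, -0.002], [0.001, 0.002, -1.0]]
force: [0.0, 0.3, 0.2]
opening: 0.725
gripper_force: 0.0
```

Call:
carry_out([
  [0,0,0,0,0],
  [0,0,0,0,0],
  [0,0,-15,0,0],
  [0,0,-30,0,0],
  [0,0,-35,0,0],
  [0,0,-35,0,0],
  [0,0,-15,0,0],
  [0,0,0,0,0],
])

```text
time_s: 3.0
ee_pos: [0.5494, -0.4141, 0.1719]
orientation: [[0.921, 0.39, 0.004], [0.39, -0.921, -0.005], [0.002, 0.006, -1.0]]
force: [1.0, -0.2, -1.4]
opening: 0.416
gripper_force: 30.0
```

```bash
python3 go.py .477 .143 .166
```

```text
t 3.0 at [ 0.5494 -0.4141  0.1719] open 0.416 F [ 1.  -0.2 -1.4] grip 30.0
shift mm [ 150.7 -541.2    3.1] tool y yaw -67.03
```

```bash
python3 - <<'E'
from h import *
a,_=grab_frame("wrist"); b,_=grab_frame("scene"); o=get_obs(); c=cam("scene")
q=c["R"]@np.array(o["ee_pos"])+c["t"]; u,v=int(q[0]/q[2]*c["f"]+c["cx"]),int(q[1]/q[2]*c["f"]+c["cy"])
b=cv2.resize(b[max(0,v-70):v+80,max(0,u-60):u+80],(373,400),interpolation=2); a=cv2.resize(a,None,fx=.8,fy=.8)
a=np.pad(a,((0,400-a.shape[0]),(0,0),(0,0)));cv2.imwrite("pics/g1.png",np.hstack([a[:, :410],b])); print(u,v)
E
```

```text
310 101
```

View pics/g1.png

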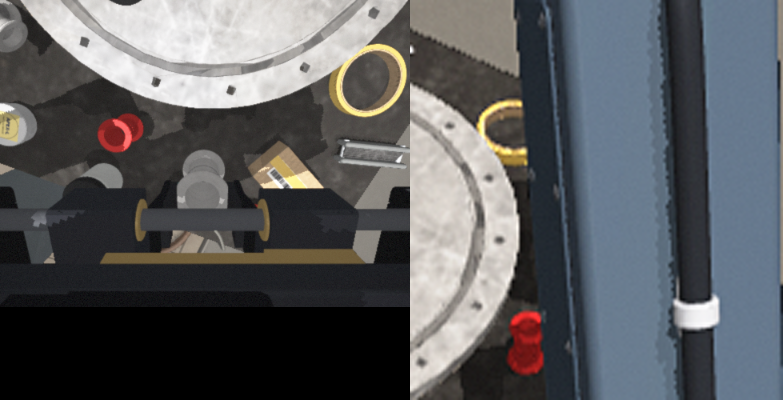

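The nipple is held: upper flange at (203,190) and lower flange at (203,165) in the wrist part. I'll measure how it sits in the fingers from the depth.

```bash
cat > held.py <<'E'
from h import *
o=get_obs();p=np.array(o["ee_pos"]);R=np.array(o["orientation"]);c=cam("wrist"); im,d=grab_frame("wrist"); P=cloud(c,d)
L=(P-p)@R*1000  # tool-frame mm
m=(d>0)&(abs(L[...,1])<32)&(abs(L[...,0])<45)&(L[...,2]<75)&(L[...,2]>-45); Q=L[m]
print(len(Q))
for z in range(-45,75,6):
    s=Q[(Q[:,2]>=z)&(Q[:,2]<z+6)]
    if len(s)>3: print("z",z,len(s),"x",s[:,0].min().round(),s[:,0].max().round(),"y",s[:,1].min().round(),s[:,1].max().round())
E
python3 held.py
```

```text
5719
z -45 204 x -9.0 13.0 y -31.0 31.0
z -39 339 x -9.0 13.0 y -30.0 30.0
z -33 261 x 4.0 13.0 y -29.0 29.0
z -27 297 x 1.0 13.0 y -28.0 28.0
z -21 228 x -1.0 13.0 y -27.0 27.0
z -15 220 x -5.0 13.0 y -27.0 27.0
z -9 1678 x -8.0 22.0 y -27.0 27.0
z -3 277 x -11.0 13.0 y -27.0 27.0
z 3 194 x -12.0 0.0 y -12.0 13.0
z 9 195 x -11.0 16.0 y -12.0 13.0
z 15 251 x -11.0 16.0 y -11.0 13.0
z 21 234 x -11.0 16.0 y -11.0 14.0
z 27 211 x -11.0 16.0 y -12.0 14.0
z 33 179 x -11.0 16.0 y -12.0 15.0
z 39 160 x -11.0 16.0 y -12.0 15.0
z 45 709 x -11.0 22.0 y -18.0 21.0
z 51 82 x -11.0 22.0 y -18.0 21.0
```

Call:
carry_out([
  [3,-12,0,0,0],
  [7,-25,0,0,0],
  [11,-40,0,0,0],
  [12,-42,0,0,0],
  [12,-42,0,0,0],
  [12,-42,0,0,0],
  [12,-42,0,0,0],
  [12,-42,0,0,0],
  [12,-42,0,0,0],
  [12,-42,0,0,0],
])

```text
time_s: 4.15
ee_pos: [0.4979, -0.0277, 0.1674]
orientation: [[0.921, 0.39, -0.003], [0.39, -0.921, 0.001], [-0.002, -0.002, -1.0]]
force: [0.3, -0.1, -0.9]
opening: 0.417
gripper_force: 30.0
```

Call:
carry_out([
  [12,-42,0,0,0],
  [12,-42,0,0,0],
  [11,-40,0,0,0],
  [7,-30,0,0,0],
  [3,-16,0,0,0],
  [0,0,0,0,0],
  [0,0,0,0,0],
])

```text
time_s: 4.85
ee_pos: [0.4739, 0.144, 0.1677]
orientation: [[0.92, 0.392, -0.002], [0.392, -0.92, -0.0], [-0.002, -0.0, -1.0]]
force: [-0.1, -0.1, -1.3]
opening: 0.417
gripper_force: 30.0
```

```bash
python3 go.py .477 .143 .06; python3 held.py | tail -12
python3 - <<'E'
from h import *
o=get_obs();p=np.array(o["ee_pos"]);R=np.array(o["orientation"]);c=cam("wrist"); im,d=grab_frame("wrist"); cv2.imwrite("pics/w2.png",im)
L=(cloud(c,d)-p)@R*1000; m=(d>0)&(abs(L[...,1])<14)&(L[...,0]>-5)&(L[...,0]<21)&(L[...,2]>-12)&(L[...,2]<3); print("flange top z",np.median(L[m][:,2]))
E
```

```text
t 4.85 at [0.4739 0.144  0.1677] open 0.417 F [-0.1 -0.1 -1.3] grip 30.0
shift mm [  2.7   2.2 107.7] tool y yaw -66.95
z -15 215 x -4.0 13.0 y -27.0 27.0
z -9 1678 x -8.0 22.0 y -27.0 27.0
z -3 259 x -11.0 13.0 y -27.0 26.0
z 3 197 x -11.0 0.0 y -12.0 13.0
z 9 204 x -11.0 16.0 y -12.0 13.0
z 15 246 x -12.0 16.0 y -11.0 13.0
z 21 236 x -11.0 16.0 y -11.0 14.0
z 27 214 x -11.0 16.0 y -12.0 14.0
z 33 171 x -11.0 16.0 y -12.0 15.0
z 39 165 x -11.0 16.0 y -12.0 15.0
z 45 711 x -11.0 22.0 y -18.0 21.0
z 51 80 x -11.0 22.0 y -18.0 21.0
flange top z -6.671333045663148
```

Call:
carry_out([
  [2,2,15,0,0],
  [0,0,30,0,0],
  [0,0,30,0,0],
  [0,0,20,0,0],
  [0,0,10,0,0],
  [0,0,3,0,0],
  [0,0,0,0,0],
  [0,0,1,0,0],
  [0,0,1,0,0],
  [0,0,0,0,0],
])

```text
time_s: 5.95
ee_pos: [0.4781, 0.1428, 0.0592]
orientation: [[0.921, 0.39, 0.001], [0.39, -0.921, 0.0], [0.001, 0.0, -1.0]]
force: [-0.1, 0.4, -2.6]
opening: 0.418
gripper_force: 30.0
```

Call:
carry_out([
  [0,0,1,0,0],
  [0,0,0,0,0],
  [0,0,1,0,0],
  [0,0,0,0,0],
])

```text
time_s: 6.35
ee_pos: [0.4782, 0.1428, 0.057]
orientation: [[0.921, 0.39, 0.001], [0.39, -0.921, 0.0], [0.001, 0.0, -1.0]]
force: [0.3, 0.0, 2.9]
opening: 0.415
gripper_force: 30.0
```

Call:
carry_out([
  [0,0,0,0,1],
  [0,0,0,0,1],
  [0,0,0,0,1],
  [0,0,0,0,1],
  [0,0,-10,0,1],
  [0,0,-30,0,1],
  [0,0,-30,0,1],
  [0,0,-15,0,1],
  [0,0,-5,0,1],
])

```text
time_s: 7.25
ee_pos: [0.4789, 0.1429, 0.1489]
orientation: [[0.921, 0.39, 0.004], [0.39, -0.921, 0.0], [0.004, 0.001, -1.0]]
force: [0.3, 0.1, -0.1]
opening: 0.988
gripper_force: 0.0
```

```bash
python3 go.py .4745 -.166 .14; python3 - <<'E'
from h import *
c=cam("wrist"); im,d=grab_frame("wrist"); P=cloud(c,d); cv2.imwrite("pics/w3.png",im)
m=(np.hypot(P[...,0]-.478,P[...,1]-.143)<.035)&(P[...,2]>.055)&(P[...,2]<.08); print("nipple top",m.sum(),P[m].min(0),P[m].max(0),np.median(P[m][:,2]))
E
```

```text
t 7.25 at [0.4789 0.1429 0.1489] open 0.988 F [ 0.3  0.1 -0.1] grip 0.0
shift mm [-124.7  282.6    8.8] tool y yaw -67.03
nipple top 1061 [0.46011947 0.12233508 0.05508512] [0.49997663 0.16175658 0.06587143] 0.06344082904026693
```

Call:
carry_out([
  [-10,23,0,0,1],
  [-20,45,1,0,1],
  [-20,45,1,0,1],
  [-20,45,1,0,1],
  [-20,45,1,0,1],
  [-20,45,2,0,1],
  [-15,35,3,0,1],
  [0,0,0,0,1],
  [0,0,0,0,1],
])

```text
time_s: 8.2
ee_pos: [0.472, -0.1669, 0.1366]
orientation: [[0.922, 0.388, -0.002], [0.388, -0.922, 0.002], [-0.001, -0.003, -1.0]]
force: [0.3, -0.3, -0.2]
opening: 0.998
gripper_force: 0.0
```

```bash
cat > lk.py <<'E'
# python3 lk.py x y ztop r : centre of a round top in the wrist view
import sys; from h import *
x,y,h,r=map(float,sys.argv[1:]); c=cam("wrist"); im,d=grab_frame("wrist"); P=cloud(c,d)
m=(np.hypot(P[...,0]-x,P[...,1]-y)<r+.015)&(abs(P[...,2]-h)<.006)
e=cv2.fitEllipse(cv2.convexHull(cv2.findNonZero(m.astype(np.uint8)))); print("px",np.round(e[0]),"plane",onplane(c,*e[0],h).round(4),"z",np.median(P[m][:,2]).round(4),"mid",((P[m].min(0)+P[m].max(0))/2).round(4),"size",np.ptp(P[m],0).round(3))
E
python3 lk.py .4745 -.166 .024 .028; python3 go.py .4745 -.166 .011
```

```text
px [254. 186.] plane [ 0.4785 -0.1656  0.024 ] z 0.0234 mid [ 0.4774 -0.1662  0.022 ] size [0.056 0.056 0.008]
t 8.25 at [ 0.4719 -0.1658  0.1367] open 0.999 F [-0.   0.   0.7] grip 0.0
shift mm [  2.4   1.6 125.7] tool y yaw -67.07
```

Call:
carry_out([
  [5,2,20,0,1],
  [0,0,35,0,1],
  [0,0,35,0,1],
  [0,0,22,0,1],
  [0,0,10,0,1],
  [0,0,4,0,1],
  [0,0,0,0,1],
  [0,0,0,0,1],
  [0,0,0,0,0],
  [0,0,0,0,0],
])

```text
time_s: 9.25
ee_pos: [0.4789, -0.1668, 0.0124]
orientation: [[0.921, 0.39, 0.002], [0.39, -0.921, -0.001], [0.001, 0.002, -1.0]]
force: [-0.6, 0.0, 0.0]
opening: 0.889
gripper_force: 0.0
```

Call:
carry_out([
  [0,0,0,0,0],
  [0,0,0,0,0],
  [0,0,0,0,0],
  [0,0,0,0,0],
  [0,0,0,0,0],
  [0,0,0,0,0],
  [0,0,0,0,0],
])

```text
time_s: 9.95
ee_pos: [0.4783, -0.1665, 0.0117]
orientation: [[0.921, 0.39, -0.0], [0.39, -0.921, 0.0], [-0.0, -0.0, -1.0]]
force: [-1.0, 0.6, 3.4]
opening: 0.636
gripper_force: 30.0
```

Call:
carry_out([
  [0,0,-10,0,0],
  [0,0,-30,0,0],
  [0,0,-40,0,0],
  [0,0,-40,0,0],
  [0,0,-20,0,0],
  [0,0,-5,0,0],
  [0,0,0,0,0],
])

```text
time_s: 10.65
ee_pos: [0.4786, -0.1666, 0.1571]
orientation: [[0.921, 0.39, 0.001], [0.39, -0.921, -0.001], [0.001, 0.001, -1.0]]
force: [0.6, -0.4, -1.6]
opening: 0.634
gripper_force: 30.0
```

```bash
python3 go.py .5625 .131 .14
```

```text
t 10.65 at [ 0.4786 -0.1666  0.1571] open 0.634 F [ 0.6 -0.4 -1.6] grip 30.0
shift mm [ 193.4 -241.3   17. ] tool y yaw -67.03
```

Call:
carry_out([
  [11,-14,0,0,0],
  [24,-30,0,0,0],
  [28,-35,0,0,0],
  [28,-35,0,0,0],
  [28,-35,0,0,0],
  [28,-35,0,0,0],
  [26,-32,0,0,0],
  [20,-25,0,0,0],
  [0,0,0,0,0],
  [0,0,0,0,0],
])

```text
time_s: 11.65
ee_pos: [0.5606, 0.1312, 0.1544]
orientation: [[0.92, 0.392, -0.004], [0.392, -0.92, -0.001], [-0.004, -0.001, -1.0]]
force: [0.5, 0.5, -0.5]
opening: 0.633
gripper_force: 30.0
```

```bash
python3 go.py .5625 .131 .017; python3 - <<'E'
from h import *
c=cam("wrist"); im,d=grab_frame("wrist"); cv2.imwrite("pics/w4.png",im)
t,_=grab_frame("top"); P=cloud(c,d)
# tray walls seen from the wrist: yellow pixels at rim height
h=cv2.cvtColor(im,cv2.COLOR_BGR2HSV); m=(cv2.inRange(h,(20,120,90),(35,255,255))>0)&(P[...,2]<.02)&(P[...,2]>.008); Q=P[m]; print(m.sum(),Q.min(0),Q.max(0))
o=get_obs();L=(P-np.array(o["ee_pos"]))@np.array(o["orientation"])*1000
m=(d>0)&(L[...,0]>12)&(L[...,0]<32)&(abs(L[...,1])<20)&(L[...,2]>-30)&(L[...,2]<30); print("tin top z in tool",np.median(L[m][:,2]),"x max",L[m][:,0].max())
E
```

```text
t 11.65 at [0.5606 0.1312 0.1544] open 0.633 F [ 0.5  0.5 -0.5] grip 30.0
shift mm [  2.3   1.1 137.3] tool y yaw -66.92
1229 [0.4227241  0.0798626  0.00803287] [0.61216017 0.19782367 0.01362   ]
tin top z in tool -10.608976159863424 x max 27.92908480884046
```

View pics/w4.png

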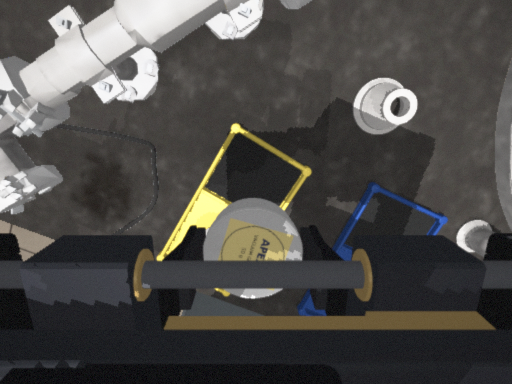

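The tin is level in the fingers at (255,247), and the yellow tray's far corners are at (236,128) and (308,172). I'll check those against the tray pose.

```bash
python3 - <<'E'
from h import *
c=cam("wrist"); a=onplane(c,236,128,.012); b=onplane(c,308,172,.012); print("yellow far corners",a,b,"mid",(a+b)/2,np.linalg.norm(a-b))
a=onplane(c,374,185,.012); b=onplane(c,443,218,.012); print("blue far corners",a,b,"mid",(a+b)/2,np.linalg.norm(a-b), np.degrees(np.arctan2((a-b)[1],(a-b)[0]))-90)
E
```

```text
yellow far corners [0.60816143 0.16749605 0.012     ] [0.59582356 0.08142255 0.012     ] mid [0.6019925 0.1244593 0.012    ] 0.08695326591905096
blue far corners [0.61040499 0.01100845 0.012     ] [ 0.60718226 -0.07691342  0.012     ] mid [ 0.60879363 -0.03295248  0.012     ] 0.08798091932121699 -2.0992070525355473
```

Call:
carry_out([
  [2,1,20,0,0],
  [0,0,35,0,0],
  [0,0,35,0,0],
  [0,0,25,0,0],
  [0,0,14,0,0],
  [0,0,4,0,0],
  [0,0,1,0,0],
  [0,0,1,0,0],
  [0,0,0,0,0],
  [0,0,0,0,0],
])

```text
time_s: 12.75
ee_pos: [0.5651, 0.1306, 0.0226]
orientation: [[0.921, 0.39, 0.002], [0.39, -0.921, 0.0], [0.002, 0.001, -1.0]]
force: [-0.6, -0.5, -0.9]
opening: 0.635
gripper_force: 30.0
```

Call:
carry_out([
  [0,0,2,0,0],
  [0,0,1,0,0],
  [0,0,1,0,0],
  [0,0,0.5,0,0],
  [0,0,0,0,0],
])

```text
time_s: 13.25
ee_pos: [0.5642, 0.1306, 0.0169]
orientation: [[0.921, 0.39, -0.0], [0.39, -0.921, 0.0], [-0.0, -0.0, -1.0]]
force: [0.0, 0.4, -1.7]
opening: 0.635
gripper_force: 30.0
```

Call:
carry_out([
  [0,0,0,0,0],
  [0,0,1,0,0],
  [0,0,0,0,0],
])

```text
time_s: 13.55
ee_pos: [0.5642, 0.1305, 0.0159]
orientation: [[0.921, 0.39, -0.0], [0.39, -0.921, 0.0], [-0.0, -0.0, -1.0]]
force: [0.1, 0.1, -1.6]
opening: 0.639
gripper_force: 30.0
```

Call:
carry_out([
  [0,0,0.5,0,0],
  [0,0,0,0,0],
  [0,0,0,0,1],
  [0,0,0,0,1],
  [0,0,0,0,1],
  [0,0,0,0,1],
  [0,0,0,0,1],
  [0,0,-20,0,1],
  [0,0,-40,0,1],
  [0,0,-40,0,1],
])

```text
time_s: 14.55
ee_pos: [0.5635, 0.1305, 0.1158]
orientation: [[0.921, 0.39, -0.003], [0.39, -0.921, -0.0], [-0.002, -0.001, -1.0]]
force: [0.7, -0.9, 0.7]
opening: 0.998
gripper_force: 0.0
```

Call:
carry_out([
  [0,0,-20,0,1],
  [0,0,0,0,1],
  [0,0,0,0,1],
])

```text
time_s: 14.85
ee_pos: [0.5641, 0.1305, 0.1356]
orientation: [[0.921, 0.39, 0.0], [0.39, -0.921, -0.0], [0.0, 0.0, -1.0]]
force: [0.0, 0.7, -0.2]
opening: 1.003
gripper_force: 0.0
```

```bash
python3 lk.py .565 .13 .028 .028; python3 go.py .441 -.304 .14 -90
```

```text
px [253. 193.] plane [0.565  0.1305 0.028 ] z 0.0274 mid [0.5639 0.13   0.0259] size [0.056 0.056 0.008]
t 14.9 at [0.5634 0.1305 0.1346] open 0.997 F [-0.   1.2  1.1] grip 0.0
shift mm [-282.2  352.3   -5.1] tool y yaw -67.04
turn 0.401
```

Call:
carry_out([
  [-12,15,-5,0,1],
  [-28,35,-5,0,1],
  [-30,38,-5,0,1],
  [-30,38,0,0,1],
  [-30,38,0,0,1],
  [-30,38,0,0,1],
  [-30,38,0,0,1],
  [-30,38,0,0,1],
  [-30,38,0,0,1],
  [-32,37,0,0,1],
])

```text
time_s: 15.9
ee_pos: [0.4409, -0.3056, 0.1486]
orientation: [[0.921, 0.39, -0.002], [0.39, -0.921, 0.003], [-0.001, -0.003, -1.0]]
force: [0.9, -0.2, -0.0]
opening: 1.001
gripper_force: 0.0
```

Call:
carry_out([
  [0,0,0,0,1],
  [0,0,0,0,1],
])

```text
time_s: 16.1
ee_pos: [0.441, -0.3048, 0.1487]
orientation: [[0.922, 0.387, -0.003], [0.387, -0.922, 0.003], [-0.001, -0.004, -1.0]]
force: [-0.6, 0.9, -0.9]
opening: 0.999
gripper_force: 0.0
```

```bash
python3 lk.py .441 -.304 .07 .027;  python3 go.py .441 -.304 .025
```

```text
px [252. 198.] plane [ 0.4449 -0.3029  0.07  ] z 0.0698 mid [ 0.4435 -0.3034  0.0681] size [0.053 0.053 0.008]
t 16.15 at [ 0.4412 -0.3035  0.1489] open 0.999 F [-0.5 -0.2  0.4] grip 0.0
shift mm [ -0.3   0.9 123.9] tool y yaw -67.1
```

Call:
carry_out([
  [3,1,20,0,1],
  [0,0,35,0,1],
  [0,0,35,0,1],
  [0,0,25,0,1],
  [0,0,8,0,1],
  [0,0,0,0,1],
  [0,0,0,0,1],
  [0,0,0,0,0],
  [0,0,0,0,0],
  [0,0,0,0,0],
])

```text
time_s: 17.15
ee_pos: [0.446, -0.3047, 0.0285]
orientation: [[0.921, 0.39, 0.001], [0.39, -0.921, -0.001], [0.001, 0.002, -1.0]]
force: [0.0, 0.6, 0.3]
opening: 0.814
gripper_force: 0.0
```

Call:
carry_out([
  [0,0,0,0,0],
  [0,0,0,0,0],
  [0,0,0,0,0],
  [0,0,0,0,0],
  [0,0,0,0,0],
  [0,0,0,0,0],
])

```text
time_s: 17.75
ee_pos: [0.4454, -0.3041, 0.0277]
orientation: [[0.921, 0.39, -0.0], [0.39, -0.921, 0.0], [-0.0, -0.0, -1.0]]
force: [-1.0, 0.9, 4.4]
opening: 0.604
gripper_force: 29.9
```

Call:
carry_out([
  [0,0,-10,0,0],
  [0,0,-30,0,0],
  [0,0,-40,0,0],
  [0,0,-30,0,0],
  [0,0,-10,0,0],
  [0,0,0,0,0],
  [0,0,0,0,0],
])

```text
time_s: 18.45
ee_pos: [0.445, -0.3037, 0.1467]
orientation: [[0.921, 0.39, -0.001], [0.39, -0.921, 0.001], [-0.001, -0.002, -1.0]]
force: [-0.3, 0.6, -1.0]
opening: 0.611
gripper_force: 29.9
```

```bash
python3 go.py .5685 -.0328 .14
```

```text
t 18.45 at [ 0.445  -0.3037  0.1467] open 0.611 F [-0.3  0.6 -1. ] grip 29.9
shift mm [ 219.4 -201.2    6.9] tool y yaw -67.04
```

Call:
carry_out([
  [13,-12,0,0,0],
  [28,-26,0,0,0],
  [32,-29,0,0,0],
  [32,-29,0,0,0],
  [32,-29,0,0,0],
  [32,-29,0,0,0],
  [30,-28,0,0,0],
  [20,-19,0,0,0],
  [0,0,0,0,0],
  [0,0,0,0,0],
])

```text
time_s: 19.45
ee_pos: [0.5676, -0.033, 0.1456]
orientation: [[0.92, 0.392, -0.004], [0.392, -0.92, 0.001], [-0.003, -0.002, -1.0]]
force: [0.1, 0.2, -0.4]
opening: 0.612
gripper_force: 29.9
```

```bash
python3 go.py .5685 -.0328 .0317
```

```text
t 19.45 at [ 0.5676 -0.033   0.1456] open 0.612 F [ 0.1  0.2 -0.4] grip 29.9
shift mm [  1.3   0.4 113.9] tool y yaw -66.93
```

Call:
carry_out([
  [1,0,20,0,0],
  [0,0,35,0,0],
  [0,0,35,0,0],
  [0,0,15,0,0],
  [0,0,5,0,0],
  [0,0,0,0,0],
  [0,0,1,0,0],
  [0,0,0,0,0],
  [0,0,0,0,0],
  [0,0,0,0,0],
])

```text
time_s: 20.45
ee_pos: [0.5701, -0.0334, 0.0373]
orientation: [[0.921, 0.39, 0.001], [0.39, -0.921, -0.0], [0.001, 0.001, -1.0]]
force: [-0.6, 0.2, -1.4]
opening: 0.609
gripper_force: 29.9
```

Call:
carry_out([
  [0,0,3,0,0],
  [0,0,1,0,0],
  [0,0,0,0,0],
  [0,0,0,0,0],
  [0,0,0,0,0],
])

```text
time_s: 20.95
ee_pos: [0.5697, -0.0333, 0.0325]
orientation: [[0.921, 0.39, -0.0], [0.39, -0.921, 0.0], [-0.0, -0.0, -1.0]]
force: [0.8, -0.4, -1.5]
opening: 0.609
gripper_force: 29.9
```

Call:
carry_out([
  [0,0,1,0,0],
  [0,0,0,0,0],
  [0,0,0,0,1],
  [0,0,0,0,1],
  [0,0,0,0,1],
  [0,0,0,0,1],
  [0,0,0,0,1],
  [0,0,-20,0,1],
  [0,0,-40,0,1],
  [0,0,-40,0,1],
])

```text
time_s: 21.95
ee_pos: [0.5688, -0.0332, 0.1318]
orientation: [[0.921, 0.39, -0.003], [0.39, -0.921, 0.001], [-0.002, -0.002, -1.0]]
force: [0.8, -0.3, 0.1]
opening: 0.997
gripper_force: 0.0
```

Call:
carry_out([
  [0,0,-30,0,1],
  [0,0,-10,0,1],
  [0,0,0,0,1],
  [0,0,0,0,1],
])

```text
time_s: 22.35
ee_pos: [0.5686, -0.0331, 0.1703]
orientation: [[0.921, 0.39, -0.002], [0.39, -0.921, 0.001], [-0.002, -0.002, -1.0]]
force: [-0.4, 0.6, 0.5]
opening: 0.997
gripper_force: 0.0
```

```bash
python3 lk.py .569 -.033 .074 .027; python3 go.py .594 -.14 .18 -16.9
```

```text
px [252. 196.] plane [ 0.5693 -0.0324  0.074 ] z 0.0738 mid [ 0.5681 -0.0329  0.072 ] size [0.053 0.053 0.008]
t 22.4 at [ 0.5684 -0.0331  0.1697] open 0.996 F [ 0.3 -0.   0.2] grip 0.0
shift mm [-18.1 108.4 -10.4] tool y yaw -67.04
turn -0.875
```

Call:
carry_out([
  [-5,27,-10,0,0.65],
  [-6,40,0,0,0.65],
  [-7,41,0,0,0.65],
  [0,0,0,-0.145,0.65],
  [0,0,0,-0.145,0.65],
  [0,0,0,-0.145,0.65],
  [0,0,0,-0.145,0.65],
  [0,0,0,-0.145,0.65],
  [0,0,0,-0.15,0.65],
  [0,0,0,0,0.65],
])

```text
time_s: 23.4
ee_pos: [0.5941, -0.1394, 0.1792]
orientation: [[0.291, 0.957, -0.004], [0.957, -0.291, 0.002], [0.001, -0.004, -1.0]]
force: [-1.0, 0.1, -0.1]
opening: 0.651
gripper_force: 0.0
```

Call:
carry_out([
  [0,0,0,0,0.65],
  [0,0,0,0,0.65],
])

```text
time_s: 23.6
ee_pos: [0.5949, -0.1397, 0.1806]
orientation: [[0.293, 0.956, -0.002], [0.956, -0.293, 0.001], [0.0, -0.002, -1.0]]
force: [0.3, 0.5, 0.0]
opening: 0.649
gripper_force: 0.0
```

```bash
python3 go.py .594 -.14 .034 -16.9; python3 - <<'E'
from h import *
c=cam("wrist"); im,d=grab_frame("wrist"); cv2.imwrite("pics/w5.png",im); P=cloud(c,d)
m=(d>0)&(abs(P[...,0]-.592)<.045)&(abs(P[...,1]+.145)<.055)&(P[...,2]>.034)&(P[...,2]<.08); Q=P[m]
print(len(Q),cv2.minAreaRect((Q[:,:2]*1000).astype(np.float32)),np.percentile(Q[:,2],98))
s=Q-[.594,-.14,0]; u=s[:,0]*.957-s[:,1]*.29; v=s[:,0]*.29+s[:,1]*.957
for a in range(-50,45,10):
    k=(v*1000>=a)&(v*1000<a+10)&(Q[:,2]>.038)
    if k.sum()>5: print(a,k.sum(),"u",(u[k].min()*1000).round(1),(u[k].max()*1000).round(1),"z",Q[k][:,2].max().round(4))
D=(d>0)&(abs(P[...,1]+.15)<.02)&(P[...,0]>.6)&(P[...,0]<.66)&(P[...,2]>.012)&(P[...,2]<.034); print("disc x min,z max",P[D][:,0].min(),np.percentile(P[D][:,2],95))
E
```

```text
t 23.6 at [ 0.5949 -0.1397  0.1806] open 0.649 F [0.3 0.5 0. ] grip 0.0
shift mm [ -0.6  -0.5 146.6] tool y yaw -17.03
turn -0.002
1700 ((596.4913330078125, -143.17697143554688), (60.42333221435547, 39.28398895263672), 73.9815673828125) 0.06343717076792753
-40 81 u -15.9 23.4 z 0.0656
-30 359 u -14.8 23.0 z 0.0645
-20 254 u -9.3 17.9 z 0.0603
-10 261 u -9.1 17.7 z 0.0606
0 278 u -9.0 17.7 z 0.0597
10 294 u -9.2 17.9 z 0.0567
20 127 u -7.1 14.7 z 0.0488
disc x min,z max 0.619211144729645 0.023158130731045168
```

View pics/w5.png

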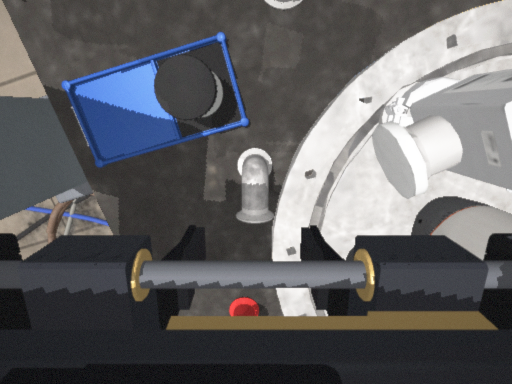

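Wrist view: the elbow is at (255,190), lined up between the fingers and clear of the disc rim, with the valve flange at (395,160). The jar stands in the small bay at (185,88). Descending.

Call:
carry_out([
  [0,3,20,0,0.65],
  [0,0,35,0,0.65],
  [0,0,35,0,0.65],
  [0,0,30,0,0.65],
  [0,0,15,0,0.65],
  [0,0,8,0,0.65],
  [0,0,0,0,0.65],
  [0,0,0,0,0.65],
  [0,0,0,0,0.65],
])

```text
time_s: 24.55
ee_pos: [0.5993, -0.1411, 0.0401]
orientation: [[0.291, 0.957, 0.003], [0.957, -0.291, -0.001], [-0.0, 0.003, -1.0]]
force: [1.0, -0.9, 0.4]
opening: 0.65
gripper_force: 0.0
```

Call:
carry_out([
  [0,0,0,0,0],
  [0,0,0,0,0],
  [0,0,0,0,0],
  [0,0,0,0,0],
  [0,0,0,0,0],
  [0,0,0,0,0],
  [0,0,0,0,0],
  [0,0,0,0,0],
])

```text
time_s: 25.35
ee_pos: [0.5979, -0.1407, 0.0386]
orientation: [[0.291, 0.957, -0.0], [0.957, -0.291, 0.0], [-0.0, -0.0, -1.0]]
force: [-0.7, -1.0, 1.5]
opening: 0.309
gripper_force: 30.0
```

Call:
carry_out([
  [0,0,-8,0,0],
  [0,0,-25,0,0],
  [0,0,-35,0,0],
  [0,0,-35,0,0],
  [0,0,-20,0,0],
  [0,0,-7,0,0],
  [0,0,0,0,0],
  [0,0,0,0,0],
])

```text
time_s: 26.15
ee_pos: [0.5972, -0.1403, 0.1673]
orientation: [[0.291, 0.957, -0.002], [0.957, -0.291, 0.001], [0.0, -0.003, -1.0]]
force: [1.0, -0.1, -2.5]
opening: 0.314
gripper_force: 30.0
```

```bash
python3 go.py .482 -.034 .166; python3 held.py
```

```text
t 26.15 at [ 0.5972 -0.1403  0.1673] open 0.314 F [ 1.  -0.1 -2.5] grip 30.0
shift mm [  68.2 -141.1    1.7] tool y yaw -16.91
7357
z -45 165 x -9.0 13.0 y -24.0 26.0
z -39 318 x -9.0 13.0 y -24.0 26.0
z -33 253 x 4.0 13.0 y -23.0 26.0
z -27 648 x -33.0 13.0 y -23.0 25.0
z -21 2061 x -33.0 16.0 y -21.0 24.0
z -15 1302 x -31.0 21.0 y -22.0 23.0
z -9 729 x -30.0 25.0 y -21.0 23.0
z -3 406 x -30.0 27.0 y -21.0 23.0
z 3 217 x 14.0 28.0 y -13.0 14.0
z 9 113 x 18.0 28.0 y -13.0 13.0
z 15 98 x 17.0 28.0 y -13.0 14.0
z 21 101 x 17.0 28.0 y -13.0 13.0
z 27 274 x 7.0 32.0 y -16.0 16.0
z 33 672 x 3.0 34.0 y -20.0 20.0
```

Call:
carry_out([
  [6,-13,0,0,0],
  [13,-27,0,0,0],
  [17,-36,0,0,0],
  [17,-36,0,0,0],
  [10,-21,0,0,0],
  [5,-10,0,0,0],
  [0,0,0,0,0],
  [0,0,0,0,0],
])

```text
time_s: 27.0
ee_pos: [0.4826, -0.0348, 0.1684]
orientation: [[0.291, 0.957, 0.002], [0.957, -0.291, -0.001], [-0.0, 0.002, -1.0]]
force: [1.5, 0.5, -1.4]
opening: 0.316
gripper_force: 30.0
```

```bash
python3 go.py .480 -.034 .0426
```

```text
t 27.0 at [ 0.4826 -0.0348  0.1684] open 0.316 F [ 1.5  0.5 -1.4] grip 30.0
shift mm [ 1.000e-01 -3.000e+00  1.258e+02] tool y yaw -16.9
```

Call:
carry_out([
  [0,-2,20,0,0],
  [0,0,35,0,0],
  [0,0,35,0,0],
  [0,0,20,0,0],
  [0,0,9,0,0],
  [0,0,2,0,0],
  [0,0,0,0,0],
  [0,0,0,0,0],
  [0,0,0,0,0],
])

```text
time_s: 27.9
ee_pos: [0.4801, -0.0338, 0.0486]
orientation: [[0.291, 0.957, 0.002], [0.957, -0.291, -0.001], [-0.0, 0.003, -1.0]]
force: [0.7, -0.3, -1.2]
opening: 0.316
gripper_force: 30.0
```

Call:
carry_out([
  [0,0,2,0,0],
  [0,0,1,0,0],
  [0,0,1,0,0],
  [0,0,0,0,0],
  [0,0,0,0,0],
])

```text
time_s: 28.4
ee_pos: [0.4791, -0.0335, 0.0435]
orientation: [[0.291, 0.957, -0.0], [0.957, -0.291, 0.0], [-0.0, -0.0, -1.0]]
force: [0.5, 0.0, -2.4]
opening: 0.314
gripper_force: 30.0
```

Call:
carry_out([
  [0,0,1,0,0],
  [0,0,0,0,0],
  [0,0,0.5,0,0],
  [0,0,0,0,0],
])

```text
time_s: 28.8
ee_pos: [0.4792, -0.0336, 0.0425]
orientation: [[0.291, 0.957, 0.0], [0.957, -0.291, -0.0], [-0.0, 0.0, -1.0]]
force: [-1.3, -0.7, 3.5]
opening: 0.311
gripper_force: 30.0
```

Contact. Releasing and rising.

Call:
carry_out([
  [0,0,0,0,0.55],
  [0,0,0,0,0.55],
  [0,0,0,0,0.55],
  [0,0,0,0,0.55],
  [0,0,0,0,0.55],
  [0,0,-15,0,0.55],
  [0,0,-35,0,0.55],
  [0,0,-40,0,0.55],
  [0,0,-40,0,0.55],
  [0,0,-10,0,0.55],
])

```text
time_s: 29.8
ee_pos: [0.4815, -0.0341, 0.1859]
orientation: [[0.291, 0.957, 0.008], [0.957, -0.291, -0.002], [0.0, 0.008, -1.0]]
force: [1.2, -0.8, -1.0]
opening: 0.552
gripper_force: 0.0
```

Call:
carry_out([
  [-40,0,-20,0,0.55],
  [-45,0,0,0,0.55],
  [-45,0,0,0,0.55],
  [-45,0,0,0,0.55],
  [-45,0,0,0,0.55],
  [0,0,0,0,0.55],
  [0,0,0,0,0.55],
])

```text
time_s: 30.5
ee_pos: [0.4143, -0.2444, 0.2012]
orientation: [[0.294, 0.956, -0.001], [0.956, -0.294, 0.002], [0.001, -0.002, -1.0]]
force: [-0.6, 1.0, -0.4]
opening: 0.549
gripper_force: 0.0
```

```bash
python3 - <<'E'
from h import *
A=[]
for n in("scene","top","wrist"):
    c=cam(n); p,d=grab_frame(n); cv2.imwrite(f"pics/{n}9.png",p); A.append(cloud(c,d)[d>0])
Z=np.load("scene0.npz");
T={"blue":((.520,-.0318),-1.8),"yellow":((.515,.138),-8.1)}
for nm,t,(x,y),h,r in(("elbow","blue",(-.038,0),.069,.04),("jar","blue",(.048,0),.074,.03),("nipple","yellow",(-.038,0),.064,.03),("tin","yellow",(.048,0),.028,.032)):
    (cx,cy),a=T[t]; a=np.radians(a); 
    for i,P in zip(("scene","top","wrist"),A):
        X=np.cos(a)*(P[:,0]-cx)+np.sin(a)*(P[:,1]-cy); Y=-np.sin(a)*(P[:,0]-cx)+np.cos(a)*(P[:,1]-cy)
        m=(np.hypot(X-x,Y-y)<r)&(P[:,2]>h-.007)&(P[:,2]<h+.01)
        if m.sum()>10: print(nm,i,m.sum(),"mid x,y",((X[m].min()+X[m].max())/2).round(4),((Y[m].min()+Y[m].max())/2).round(4),"ztop",np.percentile(P[m][:,2],[50,95]).round(4))
for nm,x,y,h in(("reducer",.68,.043,.045),("carton",.55,-.541,.04)):
    for i,P in zip(("scene","top"),A):
        m=(abs(P[:,0]-x)<.055)&(abs(P[:,1]-y)<.06)&(abs(P[:,2]-h)<.006); print(nm,i,((P[m].min(0)+P[m].max(0))/2).round(3) if m.sum() else None)
E
```

```text
elbow scene 77 mid x,y -0.0516 -0.013 ztop [0.0643 0.0682]
elbow top 33 mid x,y -0.0494 -0.0236 ztop [0.0641 0.0677]
jar scene 339 mid x,y 0.0454 0.0022 ztop [0.0744 0.0771]
jar top 245 mid x,y 0.0444 -0.0026 ztop [0.0729 0.0768]
nipple scene 157 mid x,y -0.0381 -0.0003 ztop [0.0646 0.0672]
nipple top 90 mid x,y -0.0379 -0.0032 ztop [0.0622 0.0658]
tin scene 429 mid x,y 0.0465 0.0001 ztop [0.0281 0.0312]
tin top 258 mid x,y 0.0466 -0.0041 ztop [0.0265 0.0302]
reducer scene [0.682 0.045 0.045]
reducer top [0.68  0.042 0.044]
carton scene None
carton top [ 0.548 -0.543  0.039]
```

View pics/scene9.png

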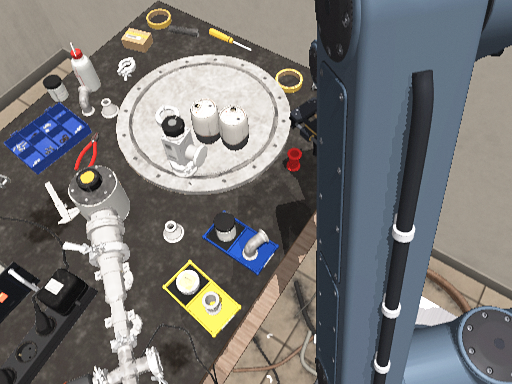

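All four items stand in their bays: jar (225,226), elbow (256,243), tin (188,283) and nipple (212,302). The heights are right and the reducer and carton haven't moved. Handing in.

```bash
python3 -c "
from workcell import *
print(job_done())"
```

```text
the job is handed in; nothing more can be done
None
```

Both kits are made up and the job is handed in at about 31 s: elbow and jar in the blue tray, nipple and tin in the yellow. My last pictures showed all four in place and the reducer and carton unmoved, but the hand-in returned no verdict.

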